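# Stand the test vessel on the narrow post and scan its label

### The job

Stand the aluminium test vessel upright and centred on top of the narrow brass post of the reading station, turned so that its barcode label squarely faces the scanner window; set it down without dropping or tipping it, and let go. Then press the scan button on top of the scanner block fully down and release it, leaving the vessel standing as it was placed. Leave the gauge head, hand pump and T-piece where they lie.

Things in the scene. Friction and masses are not known exactly. Their poses are not given: they have to be found in the camera images.
- vessel: Loose upright aluminium cylinder, 52 mm diameter, 100 mm tall, 0.2-0.4 kg, with a brass nipple (22 mm diameter) in mid lid up to 111 mm. White barcode label (27 x 60 mm high) on one side; a black rib (13 mm) on the lid runs from the nipple to the rim on that side. Origin: centre of its underside; z up its axis, x out through the middle of the label.
- label (a point): Middle of the vessel's barcode label: on the vessel's side surface, 26 mm from its axis (along its x) and 50 mm above its underside.
- station: Fixed reading station: grey base plate (10 mm thick, x -45 to 190, y -45 to 45 mm) with a narrow brass post and a white scanner block (x 95 to 165, y -37 to 37 mm, 140 mm high; window in its face to the post, scan button on top). Origin: on the bench under the post axis; x points from post to scanner, z up.
- post_top (a point): Centre of the flat top of the brass post, 70 mm above the bench: a round disc only 32 mm in diameter, on a 22 mm stem. The vessel (52 mm wide) stands on it and overhangs all round.
- window (a point): Centre of the black scanner window (50 mm wide, 46 mm high) in the face of the scanner block: 95 mm from the post's axis, 112 mm above the bench.
- scan_button_top (a point): Centre of the top of the round grey scan button (32 mm diameter, in a black collar) on top of the scanner block, pressed straight down.
- scan_button (a joint): Travel of the scan button in m: 0 released, 0.006 fully down; a spring of about 5 N pushes it back.
- gauge: Bystander: chrome aneroid gauge head lying dial up, 64 mm diameter, 36 mm high, with a stem 12 mm thick reaching 64 mm from its centre along its -x. Origin: centre of its underside.
- pump: Bystander: grey plastic hand pump lying along its x, 153 mm long, 45 mm thick. Origin: under its middle.
- tee: Bystander: white nylon T-piece lying flat, 84 mm bar along its x, 45 mm branch along its +y, 18 mm thick. Origin: under the middle of the bar.
There are look-alikes about, which are no part of the job. What is shaped like the vessel but red is not meant.

How it is judged:
By the outcome, as a careful person would: the job done as asked, in the order asked, and still so for the second after the job is handed in, with the robot touching nothing.
It also fails if it takes over 54 s, if anything falls off the work surface, if the arm or the gripper's body presses on something with over 40 N, if the wrist force passes 120 N, or if a joint passes its speed limit or range.

### The arm

A 6-joint arm with a two-finger parallel gripper is mounted at the origin on the work surface. World frame = base frame: x ahead of the robot, y to its left, z up, the work surface at z = 0. Lengths are in m, angles in rad, forces in N, time in s.
With the tool pointing down it reaches from about 0.35 to 0.925 m from the base axis. Payload 6.4 kg.
Tool frame: the origin (TCP) lies between the finger pads; the fingertips stand r.tip_extent ahead of it and the grasp point (between the pads) lies 8 mm behind it (r.tip_extent is the distance from the TCP to the fingertips, in m); z points along the fingers, y is the line along which they close (so a half turn about z gives the same grasp; the last joint's range is limited). The gripper opens to 94 mm and grips with 3 to 60 N. Pads are 16 mm wide; open, the fingers measure 119 mm over their backs; the gripper's body (75 mm by 177 mm) begins 78 mm behind the grasp point.
Start: joints at [-1.364, 0.245, 1.558, -0, 1.339, -0.174], TCP at [0.242, -0.603, 0.216] pointing down, gripper open.
Joint ranges: [-3.13, 3.13], [-1.02, 2.26], [0.13, 2.54], [-0.95, 4.09], [0.21, 2.88], [-2.74, 2.74]. Speed limits (rad/s): [2.57, 2.57, 3.14, 3.14, 3.14, 3.14].

### API

Orientations are given as a 3x3 rotation matrix whose columns are the frame's x, y, z axes.
In Python, from workcell import state, viewer, r gives the robot as it stands.
- The arm moves only by the tool move_arm, never from a script. Its argument "motion" is a list that holds one entry, the list of rows, each a list of 7 numbers: the shift along the tool's x, y, z each as a share of 30 mm, from -1 to 1, then the turn, a rotation vector about the tool's x, y, z each as a share of 6 degrees, from -1 to 1, then the opening, from -1 (shut) to 1 (fully open). In form: [[[x, y, z, rx, ry, rz, grip], ...]]. A call has 1 to 20 rows; each row shifts and turns the commanded pose from where the row before left it, along the tool's axes as they then stand; what a row does not reach is not made up. A row lasts 1/12 s, in which the tool goes at most 41.7 mm and 7.16 degrees, less where a joint would pass 70% of its speed; a pose out of reach is approached as far as the arm can. A call with a number of a shift or a turn outside -1 to 1 is refused whole. A call with a gripper value outside its range is refused whole. The fingers move at their own pace and stop on an object; "force" is the grip in N (left out, the last holds). Time passes only in rows, so rows that do not move let the fingers close. It gives the time, the measured TCP pose, the force, the opening and the grip force at its end, in the units of the state.
- state(): the state, without advancing time (a new reading comes with each control period).
- viewer.camera(name): name is "scene" or "top"; returns (picture, depth): 420x560x3 uint8, blue, green, red; 420x560 float32, m along the optical axis (not along the pixel's ray), 0 where there is no reading.
- viewer.calibration(name): a dict with "camera_matrix" (3x3 intrinsics, pixels), "camera_from_world" (4x4, takes a point from world to camera coordinates). Camera axes: x right, y down, z forward; pixel columns grow to the right and rows downward; lengths in m; the calibration is good to about 2 mm. A picture is of the moment at which its call begins. calibration takes no time and is no camera call.
- r.job_done(): hands the job in; it is judged then, once.
The state is a dict: "time": time; "joints": joint angles; "joint_velocities": joint speeds; "joint_torque": joint torques, N m; "ee_pos": TCP position; "tool_rot": TCP orientation; "wrist_force": force on the tool from outside, world axes, zero at the start; "wrist_torque": the same for the moment, N m; "gripper_width": finger opening in m; "grip_force": force on a finger pad.
Only numpy, scipy, OpenCV 4.12 (cv2) and the standard library are available. Lean on these libraries where they do the work, as an engineer would, in place of code of your own. Each camera call takes 0.05 s, during which the arm holds its last target. There are 200 camera calls.

## Working session

There is one attempt and no reset: what is moved stays moved. The work goes in short steps, Python scripts to look and compute and a tool call to move; the robot and the scene stay as the last step left them, time stands still between calls to the robot, and variables do not carry over. Pictures are saved under pics/ and viewed, at most 10 in all, crops included, and the job is handed in when it is done.

Besides the shell and the picture viewer there is one more tool, called after ">>>" in YAML: its name, and indented under it one key for each argument. move_arm: Moves the arm, as the interface text tells. Shift numbers are shares of 30 mm and turn numbers shares of 6 degrees, none past 1 either way. Its arguments: {"type":"object","properties":{"motion":{"type":"array","items":{"type":"array","items":{"type":"array","items":{"type":"number","minimum":-1,"maximum":1}}}},"force":{"type":"number"}},"required":["motion"]}

```bash
mkdir -p pics; cat > h.py <<'E'
import numpy as np, cv2
from workcell import state, viewer, r
def pix2w(name, depth, u, v, k=2):
    c=viewer.calibration(name); K=np.array(c["camera_matrix"]); T=np.linalg.inv(np.array(c["camera_from_world"]))
    p=depth[v-k:v+k+1,u-k:u+k+1]; d=np.median(p[p>0])
    return (T@np.r_[np.linalg.inv(K)@[u*d,v*d,d],1])[:3]
def cloud(name, depth):
    c=viewer.calibration(name); K=np.array(c["camera_matrix"]); T=np.linalg.inv(np.array(c["camera_from_world"]))
    v,u=np.mgrid[:420,:560]; P=np.stack([u*depth,v*depth,depth],-1)@np.linalg.inv(K).T
    return P@T[:3,:3].T+T[:3,3]
E
python3 - <<'E'
from h import *
for n in("scene","top"):
    p,d=viewer.camera(n); cv2.imwrite(f"pics/{n}0.png",p); np.save(f"{n}0.npy",d)
s=state();print(s['time'],s['ee_pos'],s['tool_rot'],s['gripper_width'],r.tip_extent)
E
```

```text
0.1 [ 0.24148731 -0.60291328  0.21547675] [[ 9.28356723e-01  3.71690276e-01 -3.65946754e-04]
 [ 3.71690347e-01 -9.28355244e-01  1.68158610e-03]
 [ 2.85300611e-04 -1.69713063e-03 -9.99998519e-01]] 0.09402125698068121 0.011
```

View pics/scene0.png

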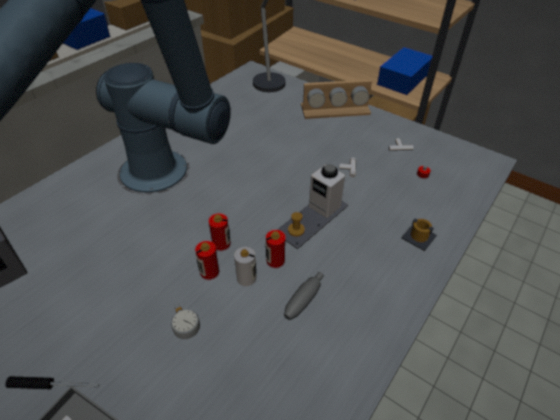

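View pics/top0.png

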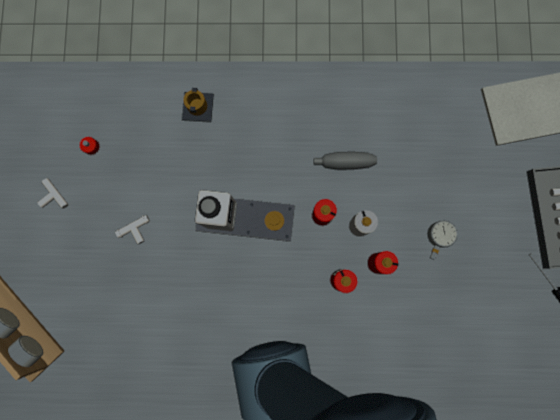

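The silver cylinder at top (366,222) / scene (245,265) fits the vessel. The three similar shapes at top (325,211), (384,263) and (345,281) are red, so they are not meant. The station has its post at top (275,220) and its scanner at (213,208). I'll confirm with a crop.

```bash
python3 - <<'E'
from h import *
t=cv2.imread("pics/top0.png"); s=cv2.imread("pics/scene0.png")
a=cv2.resize(t[180:300,190:410],None,fx=3.6,fy=3.6,interpolation=cv2.INTER_CUBIC)[:430,:792]
cv2.imwrite("pics/c1.png",a)
a=cv2.resize(t[200:245,340:395],None,fx=8,fy=8,interpolation=cv2.INTER_CUBIC)
b=cv2.resize(s[235:295,225:270],(270,360),interpolation=cv2.INTER_CUBIC)
cv2.imwrite("pics/c2.png",np.hstack([a,b]))
d=np.load("top0.npy")
P=cloud("top",d)
def reg(u0,u1,v0,v1,z0,z1):
    q=P[v0:v1,u0:u1].reshape(-1,3); m=(q[:,2]>z0)&(q[:,2]<z1); q=q[m]
    (c,sz,an)=cv2.minAreaRect(q[:,:2].astype(np.float32)*1000)
    print(len(q),q.mean(0).round(4),'rect',np.round(c,1),np.round(sz,1),round(an,2),'circ',[np.round(x,1) for x in cv2.minEnclosingCircle(q[:,:2].astype(np.float32)*1000)])
print('table',np.median(P[300:330,100:200,2]))
reg(345,385,205,240,.09,.104)
reg(345,385,205,240,.105,.13)
reg(255,300,200,242,.062,.078)
reg(185,240,180,242,.132,.143)
reg(185,240,180,242,.144,.17)
reg(190,300,180,246,.005,.015)
for n,u0,u1,v0,v1 in(("r1",310,340,195,225),("r2",368,402,248,278),("r3",330,360,265,296),("gauge",425,460,218,262),("pump",310,380,148,172)):
    print(n,end=' ');reg(u0,u1,v0,v1,.015,.15)
E
```

```text
table -0.0006238272789059751
350 [ 0.5212 -0.1497  0.1001] rect [ 522.7 -150.6] [50.1 50.9] 35.34 circ [array([ 522.5, -150.5]), np.float64(26.1)]
63 [ 0.5231 -0.1492  0.1099] rect [ 523.9 -145.7] [26.3 21.9] 45.31 circ [array([ 525.1, -144. ]), np.float64(15.4)]
150 [0.5325 0.0562 0.0702] rect [532.2  57.2] [30.4 30. ] 0.2 circ [array([532.8,  56.2]), np.float64(15.9)]
700 [0.5439 0.1793 0.1388] rect [546.  184.6] [72.2 73.9] 83.58 circ [array([546.2, 184.5]), np.float64(47.6)]
399 [0.5456 0.1892 0.1558] rect [546.3 190.1] [46.1 46.8] 82.45 circ [array([547.7, 188.2]), np.float64(26.3)]
1966 [0.5335 0.0965 0.0098] rect [554.5 121.7] [140.9 253.8] 0.07 circ [array([561.3, 125.8]), np.float64(132.4)]
r1 503 [ 0.5442 -0.058   0.0944] rect [547.2 -59.8] [51.1 50.8] 19.95 circ [array([547.2, -60.2]), np.float64(26.3)]
r2 579 [ 0.4319 -0.188   0.0909] rect [ 432.3 -192.9] [50.7 50.6] 67.35 circ [array([ 432.3, -193.1]), np.float64(25.9)]
r3 520 [ 0.3924 -0.1003  0.0949] rect [ 391.5 -102.8] [51.  50.5] 64.81 circ [array([ 392. , -103.2]), np.float64(26.3)]
gauge 698 [ 0.4966 -0.3396  0.0327] rect [ 488.4 -344.7] [88.9 62. ] 2.77 circ [array([ 487.8, -337.5]), np.float64(47.9)]
pump 943 [ 0.6766 -0.117   0.0378] rect [ 678.7 -114.9] [ 43.3 153.6] 0.41 circ [array([ 676.4, -114.8]), np.float64(77.0)]
```

View pics/c1.png

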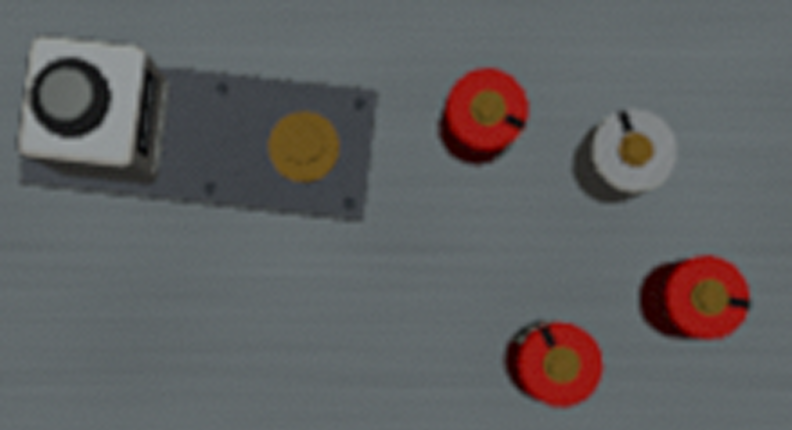

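View pics/c2.png

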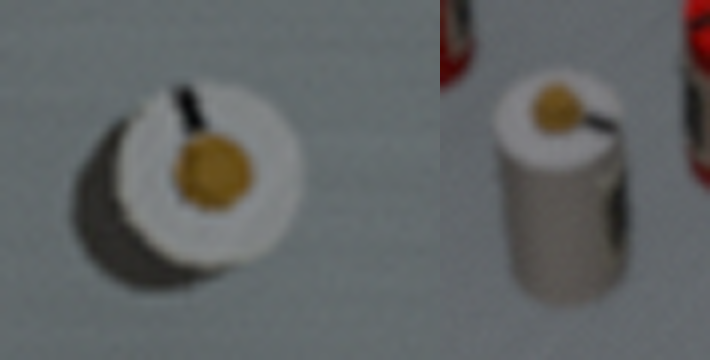

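The crop confirms it: the silver cylinder has its black rib pointing up in the image, roughly +x, with the brass nipple in the middle. Next I refine the rib angle, station angle and button position.

```bash
python3 - <<'E'
from h import *
t=cv2.imread("pics/top0.png"); d=np.load("top0.npy"); P=cloud("top",d)
g=t.max(2)
c=np.array([.5226,-.1505])
sub=np.zeros(g.shape,bool); sub[200:245,340:395]=1
R=np.linalg.norm(P[...,:2]-c,axis=-1)
m=sub&(P[...,2]>.09)&(R>11)&(R<25)
q=P[m]; w=np.clip(110-g[m].astype(float),0,None); print(np.sort(g[m])[[5,20,100,200]])
for v in ((80,),(60,),(100,)):
    w=np.clip(v[0]-g[m].astype(float),0,None); cc=(q*w[:,None]).sum(0)/w.sum(); print(v,(w>0).sum(),cc.round(4),np.degrees(np.arctan2(*(cc[:2]-c)[::-1])))
m2=sub&(P[...,2]>.09)&(P[...,2]<.104); mask=(m2|(sub&(P[...,2]>.104))).astype(np.uint8)
M=cv2.moments(mask,True); u,v=M['m10']/M['m00'],M['m01']/M['m00']; print('lid centroid px',u,v,M['m00'])
# station
mp=np.zeros(g.shape,bool); mp[180:246,185:300]=1
for z0,z1 in((.132,.143),(.144,.153),(.153,.17)):
    q=P[mp&(P[...,2]>z0)&(P[...,2]<z1)]; print(z0,len(q),q.mean(0).round(4),[np.round(x,1) for x in cv2.minEnclosingCircle(q[:,:2].astype(np.float32)*1000)],np.median(q[:,2]))
q=P[mp&(P[...,2]>.005)&(P[...,2]<.015)&(P[...,0]<.59)&(P[...,1]<.09)]
# plate end edge & long edges: bin extremes
for dirn in (82.,83,83.5,84,84.5,85,86):
    a=np.radians(dirn); ex=np.array([np.cos(a),np.sin(a)]); ey=np.array([-ex[1],ex[0]])
    q=P[mp&(P[...,2]>.005)&(P[...,2]<.015)][:,:2]-[.5325,.0565]
    x=q@ex;y=q@ey; k=(abs(x)<.06)
    b=np.digitize(x[k],np.linspace(-.04,.06,11)); yy=y[k]
    hi=[np.percentile(yy[b==i],98) for i in range(1,11)]; lo=[np.percentile(yy[b==i],2) for i in range(1,11)]
    print(dirn,'slopes',np.degrees(np.polyfit(np.arange(10)*.01,hi,1)[0]).round(2),np.degrees(np.polyfit(np.arange(10)*.01,lo,1)[0]).round(2),np.mean(hi).round(4),np.mean(lo).round(4),x.min().round(4))
E
```

```text
Traceback (most recent call last):
IndexError: index 5 is out of bounds for axis 0 with size 0
```

```bash
python3 - <<'E'
from h import *
t=cv2.imread("pics/top0.png"); d=np.load("top0.npy"); P=cloud("top",d)
g=t.max(2)
c=np.array([.5226,-.1505])
sub=np.zeros(g.shape,bool); sub[200:245,340:395]=1
R=np.linalg.norm(P[...,:2]-c,axis=-1)
m=sub&(P[...,2]>.09)&(R>.012)&(R<.0245)
q=P[m]; print(np.sort(g[m])[[5,10,20,100,200]])
for v in (80,60,100):
    w=np.clip(v-g[m].astype(float),0,None); cc=(q*w[:,None]).sum(0)/w.sum(); print(v,(w>0).sum(),cc.round(4),np.degrees(np.arctan2(*(cc[:2]-c)[::-1])))
mp=np.zeros(g.shape,bool); mp[180:246,185:300]=1
for z0,z1 in((.132,.143),(.144,.153),(.153,.17)):
    q=P[mp&(P[...,2]>z0)&(P[...,2]<z1)]; print(z0,len(q),q.mean(0).round(4),[np.round(x,1) for x in cv2.minEnclosingCircle(q[:,:2].astype(np.float32)*1000)],np.median(q[:,2]))
for dirn in (82.,83,84,85,86):
    a=np.radians(dirn); ex=np.array([np.cos(a),np.sin(a)]); ey=np.array([-ex[1],ex[0]])
    q=P[mp&(P[...,2]>.005)&(P[...,2]<.015)][:,:2]-[.5325,.0565]
    x=q@ex;y=q@ey; e=np.linspace(-.04,.05,10)
    b=np.digitize(x,e)
    hi=[np.percentile(y[b==i],98) for i in range(1,10)]; lo=[np.percentile(y[b==i],2) for i in range(1,10)]
    print(dirn,'slopes',np.degrees(np.polyfit(e[1:],hi,1)[0]).round(2),np.degrees(np.polyfit(e[1:],lo,1)[0]).round(2),np.mean(hi).round(4),np.mean(lo).round(4),x.min().round(4))
E
```

```text
[ 44  64 103 130 133]
80 14 [ 0.5403 -0.1454  0.1029] 16.019638098351443
60 9 [ 0.5405 -0.1453  0.1034] 16.316112490247022
100 19 [ 0.54   -0.1454  0.1027] 16.306529546990745
0.132 700 [0.5439 0.1793 0.1388] [array([546.2, 184.5]), np.float64(47.6)] 0.13900091664192
0.144 182 [0.545  0.1889 0.1507] [array([547.7, 188.2]), np.float64(26.3)] 0.15092536386607486
0.153 217 [0.5461 0.1894 0.1601] [array([546.7, 190.5]), np.float64(22.7)] 0.16113811553701918
82.0 slopes 1.96 2.73 0.0436 -0.0433 -0.0576
83 slopes 1.04 1.65 0.0436 -0.0434 -0.0581
84 slopes -0.13 0.5 0.0434 -0.0434 -0.0587
85 slopes -1.08 -0.49 0.0433 -0.0435 -0.0593
86 slopes -2.03 -1.88 0.0432 -0.0434 -0.0598
```

>>> move_arm:
  motion:
    - [[0.795,-0.584,0,0,0,0,1],[0.795,-0.584,0,0,0,0,1],[0.795,-0.584,0,0,0,0,1],[0.795,-0.584,0,0,0,0,1],[0.795,-0.584,0,0,0,0,1],[0.795,-0.584,0,0,0,0,1],[0.795,-0.584,0,0,0,0,1],[0.795,-0.584,0,0,0,0,1],[0.795,-0.584,0,0,0,0,1],[0.795,-0.584,0,0,0,0,1],[0.795,-0.584,0,0,0,0,1],[0.795,-0.584,0,0,0,0,1],[0.795,-0.584,0,0,0,0,1],[0.795,-0.584,0,0,0,0,1],[0.795,-0.584,0,0,0,0,1],[0.795,-0.584,0,0,0,0,1],[0.795,-0.584,0,0,0,0,1],[0.795,-0.584,0,0,0,0,1],[0,0,0,0,0,0,1],[0,0,0,0,0,0,1]]

```text
time: 1.77
ee_pos: [0.523, -0.15, 0.216]
tool_rot: [[0.927, 0.374, -0.001], [0.374, -0.927, 0.0], [-0.001, -0.001, -1.0]]
wrist_force: [0.4, 0.5, 0.2]
gripper_width: 0.0939
grip_force: 0.0
```

>>> move_arm:
  motion:
    - [[0,0,0.675,0,0,0,1],[0,0,0.675,0,0,0,1],[0,0,0.675,0,0,0,1],[0,0,0.675,0,0,0,1],[0,0,0.675,0,0,0,1],[0,0,0.675,0,0,0,1],[0,0,0.675,0,0,0,1],[0,0,0.675,0,0,0,1],[0,0,0,0,0,0,1],[0,0,0,0,0,0,1]]

```text
time: 2.6
ee_pos: [0.5217, -0.1516, 0.0536]
tool_rot: [[0.929, 0.37, -0.003], [0.37, -0.929, 0.001], [-0.002, -0.002, -1.0]]
wrist_force: [-0.4, 0.0, 0.4]
gripper_width: 0.0942
grip_force: 0.0
```

>>> move_arm:
  motion:
    - [[0,0,0,0,0,0,0.2],[0,0,0,0,0,0,0],[0,0,0,0,0,0,-1],[0,0,0,0,0,0,-1],[0,0,0,0,0,0,-1],[0,0,0,0,0,0,-1],[0,0,0,0,0,0,-1],[0,0,0,0,0,0,-1],[0,0,0,0,0,0,-1],[0,0,0,0,0,0,-1],[0,0,0,0,0,0,-1],[0,0,0,0,0,0,-1]]
  force: 30

```text
time: 3.6
ee_pos: [0.523, -0.1509, 0.0547]
tool_rot: [[0.928, 0.372, -0.0], [0.372, -0.928, 0.0], [0.0, -0.0, -1.0]]
wrist_force: [-1.7, 2.8, 4.3]
gripper_width: 0.0518
grip_force: 30.0
```

>>> move_arm:
  motion:
    - [[0,0,-0.3,0,0,0,-1],[0,0,-0.7,0,0,0,-1],[0,0,-0.8,0,0,0,-1],[0,0,-0.8,0,0,0,-1],[0,0,-0.8,0,0,0,-1],[0,0,-0.8,0,0,0,-1],[0,0,-0.5,0,0,-0.5,-1],[0,0,0,0,0,-0.9,-1],[0,0,0,0,0,-0.9,-1],[0,0,0,0,0,-0.9,-1],[0,0,0,0,0,-0.9,-1],[0,0,0,0,0,-0.9,-1],[0,0,0,0,0,-0.9,-1],[0,0,0,0,0,-0.9,-1],[0,0,0,0,0,-0.9,-1],[0,0,0,0,0,-0.9,-1],[0,0,0,0,0,-0.9,-1],[0,0,0,0,0,-0.9,-1],[0,0,0,0,0,-0.9,-1],[0,0,0,0,0,0,-1]]

```text
time: 5.27
ee_pos: [0.5226, -0.1513, 0.1951]
tool_rot: [[0.005, 1.0, -0.001], [1.0, -0.005, -0.0], [-0.0, -0.001, -1.0]]
wrist_force: [0.3, -0.1, -2.5]
gripper_width: 0.0515
grip_force: 30.0
```

>>> move_arm:
  motion:
    - [[0,0,0,0,0,0,-1],[0,0,0,0,0,0,-1]]

```text
time: 5.43
ee_pos: [0.5228, -0.1512, 0.1953]
tool_rot: [[0.009, 1.0, -0.0], [1.0, -0.009, -0.0], [-0.0, -0.0, -1.0]]
wrist_force: [0.6, -0.3, -2.5]
gripper_width: 0.0519
grip_force: 30.0
```

>>> move_arm:
  motion:
    - [[0.4,0.03,0,0,0,0,-1],[0.8,0.03,0,0,0,0,-1],[0.9,0.04,0,0,0,0,-1],[0.9,0.04,0,0,0,0,-1],[0.9,0.04,0,0,0,0,-1],[0.9,0.04,0,0,0,0,-1],[0.9,0.04,0,0,0,0,-1],[0.8,0.03,0,0,0,0,-1],[0.4,0.03,0,0,0,0,-1],[0,0,0,0,0,0,-1],[0,0,0,0,0,0,-1],[0,0,0,0,0,0,-1]]

```text
time: 6.43
ee_pos: [0.5339, 0.0551, 0.1955]
tool_rot: [[0.008, 1.0, -0.0], [1.0, -0.008, -0.0], [-0.0, -0.0, -1.0]]
wrist_force: [0.1, 0.1, -2.6]
gripper_width: 0.0519
grip_force: 30.0
```

```bash
python3 - <<'E'
from h import *
p,d=viewer.camera("scene"); np.save("scene1.npy",d)
p2,d2=viewer.camera("top")
cv2.imwrite("pics/m1.png",np.hstack([cv2.resize(p[120:270,240:390],(390,390),interpolation=2),cv2.resize(p2[150:270,185:305],(390,390),interpolation=2)]))
s=state();print(s['time'],s['ee_pos'])
E
```

```text
6.5333 [0.53397652 0.05477063 0.19544927]
```

View pics/m1.png

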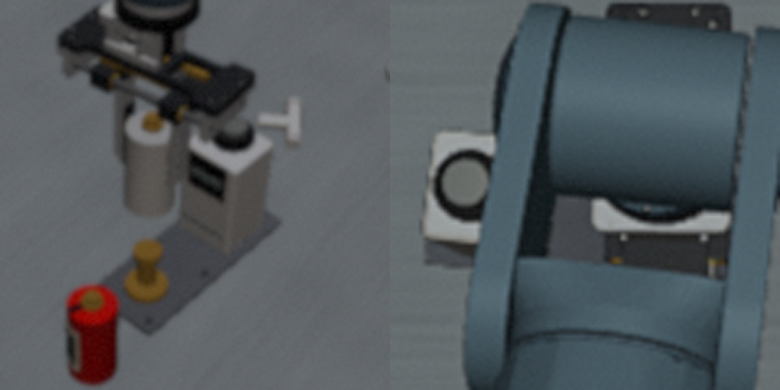

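The vessel hangs upright over the post, with the scanner to the right. I'll check its axis against the post in the scene camera's depth.

```bash
python3 - <<'E'
from h import *
from scipy.optimize import least_squares
d=np.load("scene1.npy"); P=cloud("scene",d).reshape(-1,3)
def near(z0,z1,r=.04,c=(.534,.055)): return P[(P[:,2]>z0)&(P[:,2]<z1)&(np.hypot(P[:,0]-c[0],P[:,1]-c[1])<r)]
for z0,z1 in((.145,.165),(.165,.185),(.145,.185),(.145,.23)):
    q=near(z0,z1); f=least_squares(lambda c:np.hypot(q[:,0]-c[0],q[:,1]-c[1])-.026,[.534,.055],loss='soft_l1',f_scale=.001); print(z0,z1,len(q),f.x.round(4),np.abs(f.fun).mean().round(4))
q=near(.068,.075,.03); print('disc',len(q),q.mean(0).round(4),cv2.minEnclosingCircle(q[:,:2].astype(np.float32)*1000))
q=near(.02,.055,.02); f=least_squares(lambda c:np.hypot(q[:,0]-c[0],q[:,1]-c[1])-.011,[.5325,.0565],loss='soft_l1',f_scale=.001); print('stem',len(q),f.x.round(4),np.abs(f.fun).mean())
q=near(.236,.245,.03); print('lid',len(q),q.mean(0).round(4))
print(state()['ee_pos'])
E
```

```text
0.145 0.165 111 [0.5341 0.0537] 0.001
0.165 0.185 108 [0.5344 0.0536] 0.001
0.145 0.185 219 [0.5342 0.0537] 0.001
0.145 0.23 584 [0.5346 0.0536] 0.0029
disc 68 [0.535  0.0531 0.0702] ((534.9786376953125, 54.22036361694336), 16.35940170288086)
stem 105 [0.5346 0.0542] 0.0022418211109997304
lid 166 [0.5333 0.0443 0.2405]
[0.53397652 0.05477063 0.19544927]
```

>>> move_arm:
  motion:
    - [[0.02,0,0.2,0,0,0,-1],[0,0,0.4,0,0,0,-1],[0,0,0.4,0,0,0,-1],[0,0,0.4,0,0,0,-1],[0,0,0.4,0,0,0,-1],[0,0,0.3,0,0,0,-1],[0,0,0.17,0,0,0,-1],[0,0,0,0,0,0,-1],[0,0,0,0,0,0,-1],[0,0,0,0,0,0,-1],[0,0,0,0,0,0,-1]]

```text
time: 7.45
ee_pos: [0.5344, 0.0564, 0.1281]
tool_rot: [[0.007, 1.0, 0.001], [1.0, -0.007, -0.0], [-0.0, 0.001, -1.0]]
wrist_force: [-0.6, -0.9, -2.4]
gripper_width: 0.0516
grip_force: 30.0
```

```bash
python3 - <<'E'
from h import *
p,d=viewer.camera("scene")
cv2.imwrite("pics/m2.png",cv2.resize(p[170:245,255:355],(800,600),interpolation=2))
s=state();print(s['time'],s['ee_pos'],s['wrist_force'])
E
```

```text
7.5 [0.53437338 0.05636936 0.12805398] [-0.14198957  0.39980974 -2.16401716]
```

View pics/m2.png

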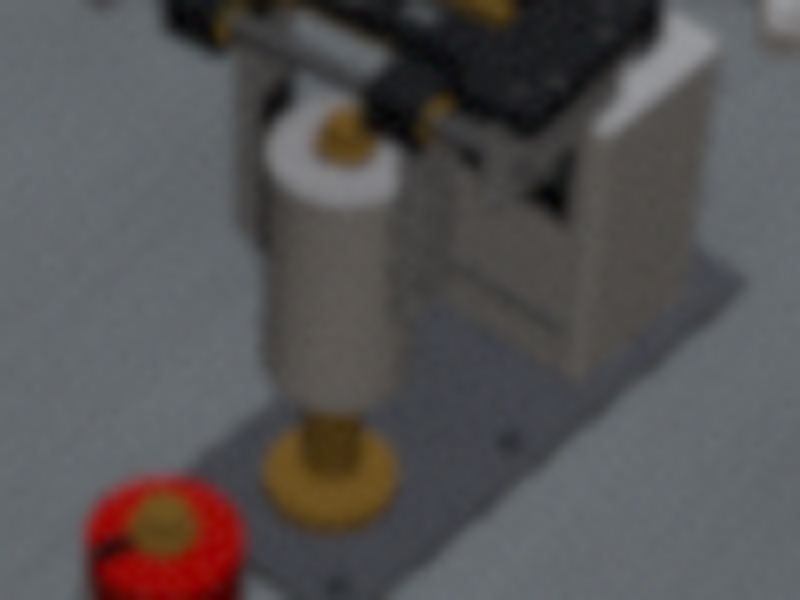

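The vessel is centred over the stem: its sides are at columns 268–397 and the stem at 302–362. I'll lower it gently.

>>> move_arm:
  motion:
    - [[0,0,0.03,0,0,0,-1],[0,0,0.03,0,0,0,-1],[0,0,0,0,0,0,-1],[0,0,0,0,0,0,-1]]

```text
time: 7.83
ee_pos: [0.5338, 0.0564, 0.1255]
tool_rot: [[0.007, 1.0, -0.0], [1.0, -0.007, 0.0], [0.0, -0.0, -1.0]]
wrist_force: [1.0, 0.7, -2.4]
gripper_width: 0.0518
grip_force: 30.0
```

>>> move_arm:
  motion:
    - [[0,0,0.03,0,0,0,-1],[0,0,0,0,0,0,-1],[0,0,0,0,0,0,-1]]

```text
time: 8.08
ee_pos: [0.5339, 0.0564, 0.1246]
tool_rot: [[0.007, 1.0, -0.0], [1.0, -0.007, 0.0], [0.0, -0.0, -1.0]]
wrist_force: [0.3, 0.8, -1.5]
gripper_width: 0.0518
grip_force: 30.0
```

>>> move_arm:
  motion:
    - [[0,0,0.02,0,0,0,-1],[0,0,0,0,0,0,-1],[0,0,0,0,0,0,-1]]

```text
time: 8.33
ee_pos: [0.5339, 0.0564, 0.1245]
tool_rot: [[0.007, 1.0, -0.0], [1.0, -0.007, -0.0], [-0.0, -0.0, -1.0]]
wrist_force: [-3.2, 0.6, 2.8]
gripper_width: 0.0516
grip_force: 30.0
```

>>> move_arm:
  motion:
    - [[0,0,0,0,0,0,-1],[0,0,0,0,0,0,-1],[0,0,0,0,0,0,-1]]
  force: 5

```text
time: 8.58
ee_pos: [0.5341, 0.0564, 0.1244]
tool_rot: [[0.007, 1.0, 0.0], [1.0, -0.007, -0.0], [-0.0, 0.0, -1.0]]
wrist_force: [-1.9, 1.3, 3.3]
gripper_width: 0.052
grip_force: 5.0
```

>>> move_arm:
  motion:
    - [[0,0,0,0,0,0,0.12],[0,0,0,0,0,0,0.14],[0,0,0,0,0,0,0.17],[0,0,0,0,0,0,0.2],[0,0,0,0,0,0,0.3],[0,0,0,0,0,0,0.5],[0,0,0,0,0,0,0.7],[0,0,0,0,0,0,0.9],[0,0,0,0,0,0,0.9],[0,0,0,0,0,0,0.9]]

```text
time: 9.42
ee_pos: [0.5339, 0.0564, 0.124]
tool_rot: [[0.007, 1.0, 0.0], [1.0, -0.007, 0.0], [0.0, 0.0, -1.0]]
wrist_force: [0.7, 0.7, -0.1]
gripper_width: 0.0884
grip_force: 0.0
```

>>> move_arm:
  motion:
    - [[0,0,-0.2,0,0,0,0.9],[0,0,-0.5,0,0,0,0.9],[0,0,-0.7,0,0,0,0.9],[0,0,-0.8,0,0,0,0.9],[0,0,-0.8,0,0,0,0.9],[0,0,-0.8,0,0,0,0.9],[0,0,-0.8,0,0,0,0.9],[0,0,-0.8,0,0,0,0.9],[0,0,0,0,0,0,0.9],[0,0,0,0,0,0,0.9]]

```text
time: 10.25
ee_pos: [0.5346, 0.0564, 0.2878]
tool_rot: [[0.007, 1.0, 0.004], [1.0, -0.007, -0.0], [-0.0, 0.004, -1.0]]
wrist_force: [-0.5, -0.6, -0.4]
gripper_width: 0.0895
grip_force: 0.0
```

>>> move_arm:
  motion:
    - [[0.45,0.05,0,0,0,0,0],[0.8,0.07,0,0,0,0,-0.5],[0.8,0.07,0,0,0,0,-1],[0.8,0.07,0,0,0,0,-1],[0.8,0.07,0,0,0,0,-1],[0.8,0.06,0,0,0,0,-1],[0,0,0,0,0,0,-1],[0,0,0,0,0,0,-1],[0,0,0,0,0,0,-1],[0,0,0,0,0,0,-1]]
  force: 20

```text
time: 11.08
ee_pos: [0.5463, 0.1888, 0.2853]
tool_rot: [[0.008, 1.0, -0.001], [1.0, -0.008, -0.0], [-0.0, -0.001, -1.0]]
wrist_force: [-0.0, 0.1, 0.6]
gripper_width: 0.0259
grip_force: 0.0
```

```bash
python3 - <<'E'
from h import *
p,d=viewer.camera("scene"); p2,d2=viewer.camera("top"); np.save("scene2.npy",d);np.save("top2.npy",d2)
cv2.imwrite("pics/m3.png",np.hstack([cv2.resize(p[120:250,250:370],(360,390),interpolation=2),cv2.resize(p2[170:260,190:300],(440,390),interpolation=2)]))
s=state();print(s['time'],s['ee_pos'],s['gripper_width'])
E
```

```text
11.1833 [0.54649335 0.18882677 0.2858098 ] 0.018289526205686843
```

View pics/m3.png

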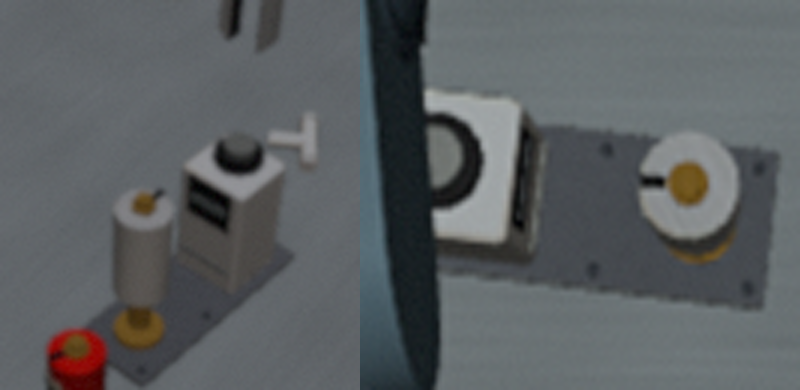

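The vessel stands upright on the post, with its rib pointing left to the scanner in the top view at about (650,181). I'll check the angle and centring numerically.

```bash
python3 - <<'E'
from h import *
from scipy.optimize import least_squares
p,d=viewer.camera("top"); P=cloud("top",d); g=p.max(2)
sub=np.zeros(g.shape,bool); sub[190:245,258:305]=1
q=P[sub&(P[...,2]>.16)&(P[...,2]<.174)]
cc,rr=cv2.minEnclosingCircle(q[:,:2].astype(np.float32)*1000); r2=cv2.minAreaRect(q[:,:2].astype(np.float32)*1000); print(cc,rr,r2,np.median(q[:,2]))
for c in (np.array(cc)/1000,np.array(r2[0])/1000):
    R=np.linalg.norm(P[...,:2]-c,axis=-1); m=sub&(P[...,2]>.16)&(R>.012)&(R<.0245); q=P[m]
    for v in(60,80,100):
        w=np.clip(v-g[m].astype(float),0,None); k=(q*w[:,None]).sum(0)/w.sum(); print(v,(w>0).sum(),k.round(4),np.degrees(np.arctan2(*(k[:2]-c)[::-1])).round(2))
S=cloud("scene",np.load("scene2.npy")).reshape(-1,3)
for z0,z1 in((.08,.1),(.11,.13),(.14,.16)):
    q=S[(S[:,2]>z0)&(S[:,2]<z1)&(np.hypot(S[:,0]-.5345,S[:,1]-.055)<.035)]
    print(z0,least_squares(lambda c:np.hypot(q[:,0]-c[0],q[:,1]-c[1])-.026,[.534,.055],loss='soft_l1',f_scale=.001).x.round(4))
E
```

```text
(532.4524536132812, 56.15388488769531) 25.700183868408203 ((532.043212890625, 56.77865219116211), (50.142486572265625, 49.71000289916992), 0.5706536173820496) 0.1699252836247323
60 12 [0.5344 0.0737 0.1727] 83.61
80 13 [0.5344 0.074  0.1726] 83.71
100 19 [0.5345 0.0742 0.1725] 83.4
60 12 [0.5344 0.0737 0.1727] 82.01
80 13 [0.5344 0.074  0.1726] 82.14
100 20 [0.5343 0.0742 0.1725] 82.65
0.08 [0.5341 0.0547]
0.11 [0.5343 0.055 ]
0.14 [0.5341 0.055 ]
```

>>> move_arm:
  motion:
    - [[0.04,0.05,0.4,0,0,0,-1],[0,0,0.8,0,0,0,-1],[0,0,0.8,0,0,0,-1],[0,0,0.8,0,0,0,-1],[0,0,0.6,0,0,0,-1],[0,0,0.26,0,0,0,-1],[0,0,0,0,0,0,-1],[0,0,0,0,0,0,-1],[0,0,0,0,0,0,-1]]

```text
time: 11.98
ee_pos: [0.549, 0.1911, 0.1777]
tool_rot: [[0.007, 1.0, 0.003], [1.0, -0.007, 0.0], [0.0, 0.003, -1.0]]
wrist_force: [0.8, -0.4, -0.1]
gripper_width: 0.0006
grip_force: 0.0
```

>>> move_arm:
  motion:
    - [[0,0,0.1,0,0,0,-1],[0,0,0.1,0,0,0,-1],[0,0,0,0,0,0,-1],[0,0,0,0,0,0,-1]]

```text
time: 12.32
ee_pos: [0.5489, 0.1911, 0.1712]
tool_rot: [[0.007, 1.0, 0.003], [1.0, -0.007, 0.0], [0.0, 0.003, -1.0]]
wrist_force: [1.8, -0.4, 3.5]
gripper_width: 0.0005
grip_force: 1.2
```

>>> move_arm:
  motion:
    - [[0,0,0.08,0,0,0,-1],[0,0,0.08,0,0,0,-1],[0,0,0,0,0,0,-1],[0,0,0,0,0,0,-1]]

```text
time: 12.65
ee_pos: [0.549, 0.1912, 0.1672]
tool_rot: [[0.007, 1.0, 0.002], [1.0, -0.007, 0.0], [0.0, 0.002, -1.0]]
wrist_force: [-0.6, 0.0, 8.0]
gripper_width: 0.0006
grip_force: 4.3
```

>>> move_arm:
  motion:
    - [[0,0,0.04,0,0,0,-1],[0,0,0,0,0,0,-1],[0,0,0,0,0,0,-1]]

```text
time: 12.9
ee_pos: [0.549, 0.1912, 0.1671]
tool_rot: [[0.006, 1.0, 0.002], [1.0, -0.006, 0.0], [0.0, 0.002, -1.0]]
wrist_force: [-2.6, -0.8, 13.4]
gripper_width: 0.0002
grip_force: 6.9
```

>>> move_arm:
  motion:
    - [[0,0,0.05,0,0,0,-1],[0,0,0,0,0,0,-1],[0,0,0,0,0,0,-1]]

```text
time: 13.15
ee_pos: [0.5491, 0.1912, 0.1669]
tool_rot: [[0.006, 1.0, 0.002], [1.0, -0.006, -0.0], [-0.0, 0.002, -1.0]]
wrist_force: [-5.7, -2.1, 20.0]
gripper_width: 0.0007
grip_force: 10.1
```

>>> move_arm:
  motion:
    - [[0,0,-0.3,0,0,0,-1],[0,0,-0.5,0,0,0,-1],[0,0,-0.8,0,0,0,-1],[0,0,-0.8,0,0,0,-1],[0,0,-0.8,0,0,0,-1],[0,0,0,0,0,0,-1],[0,0,0,0,0,0,-1]]

```text
time: 13.73
ee_pos: [0.5482, 0.1911, 0.2592]
tool_rot: [[0.007, 1.0, 0.001], [1.0, -0.007, 0.0], [0.0, 0.001, -1.0]]
wrist_force: [-0.3, -0.1, -0.7]
gripper_width: 0.0005
grip_force: 0.0
```

```bash
python3 - <<'E'
from h import *
p,d=viewer.camera("scene"); p2,d2=viewer.camera("top")
cv2.imwrite("pics/m4.png",np.hstack([cv2.resize(p[120:250,250:370],(360,390),interpolation=2),cv2.resize(p2[170:260,190:300],(440,390),interpolation=2)]))
S=cloud("scene",d); q=S.reshape(-1,3); k=q[(np.hypot(q[:,0]-.549,q[:,1]-.188)<.014)&(q[:,2]>.145)&(q[:,2]<.17)]; print('button z',np.median(k[:,2]),len(k))
s=state();print(s['time'],s['ee_pos'],s['wrist_force'])
E
```

```text
button z 0.16185997135477015 53
13.8333 [0.54693638 0.19085954 0.25663708] [0.3237002  0.71302695 0.38803573]
```

View pics/m4.png

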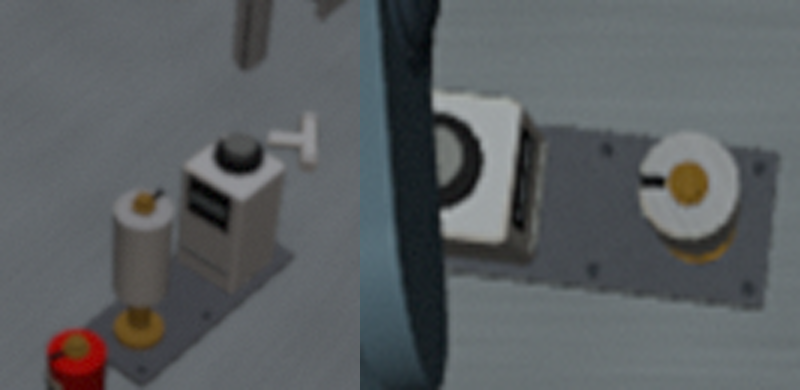

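The vessel is unmoved, still at (140,245) in the scene view and (690,183) in the top view. The button is back up at 0.162 m after reaching its hard stop at about 0.156 m. Handing in.

```bash
python3 -c "
from h import *
print(r.job_done())"
```

```text
the job is handed in; nothing more can be done
None
```

The vessel stands upright and centred on the post with its label within about 1° of facing the scanner window; I pressed the scan button to its stop, released it, and handed the job in at about 14 s of the 54 s allowed.

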